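Route the dust suction to the open collar and start the extractor

TASK

Route the workshop's dust suction to the one open pipe collar: push the pointer lever on the round drum round with a finger until it points straight at the collar that has no cap. Only then press the button on the switch box all the way in and let it come back out. Just push the lever, do not pinch it, leave it pointing there, and leave the jar and the pieces of wood where they stand.

Things in the scene. Friction and masses are not known exactly. Their poses are not given: they have to be found in the camera images.
- pivot (a point): centre of the flat top of a fixed grey steel drum (radius 190, 50 high, standing on the bench); this is where the lever's upright turning axis leaves the drum's top. Round it on the drum's top stand three collars at 145 from the axis, at 0 and 70 degrees either side of the drum's far direction, 70 degrees apart; the drum is turned up to 23 degrees either way. (All sizes here are in mm.)
- lever (a joint): turn of the lever in rad about the upright axis, growing counter-clockwise seen from above; it turns freely either way for more than a full turn, has steady friction (about 0.12 N m, so 2 N at the middle of the rails) and stays where it is left. At 0 it points along the drum's own -x, whose heading differs from start to start: take the heading from pivot to lever_nose. At the start it points towards the robot, within about 65 degrees either way
- lever_nose (a point): tip of the lever's pointed nose, 98 from the axis, at half its height (22 above the drum's top). The lever: a dark round hub of radius 24 reaching 38 above the drum (a small stud to 46), then two parallel upright steel rails, then a pointed nose from 80 to 98 from the axis
- lever_aim (a point): empty point on the lever's line, 145 from the axis, ahead of the nose and 30 above the drum's top: it lies over the centre of a collar when the lever points straight at it
- rail_a (a point): one of the lever's two rails, a flat steel bar 66 long (from 16 to 82 from the axis), 6 thick, 26 high, its lower edge 9 and upper edge 35 above the drum's top; the point is its centre. The lever is 30 wide over the two rails. Seen from the axis towards the nose, this is the left rail
- rail_b (a point): the other rail, alike and parallel, 24 from the first, centre to centre; the right one seen from the axis towards the nose
- open_collar (a point): centre of the mouth of the open collar: a steel pipe stub, outer radius 34, open at the top with a dark inside, its rim 30 above the drum's top. Which of the three places it takes varies
- capped_collar_1 (a point): a collar of the same size closed with a flat steel cap (radius 36) and a small knob (radius 10, 12 high) on it; this point is the centre of the cap's top, 30 above the drum's top
- capped_collar_2 (a point): the other capped collar, alike
- start_top (a point): centre of the top of the one round push button (radius 18) on the switch box (a fixed grey box 90 x 80 x 40 high, left or right of the drum); pressed straight down
- start (a joint): travel of the button in m: 0 out, 0.006 fully in; its spring takes 5 N to push it fully in and returns it
- jar_c (a point): bystander, leave alone: a closed glass jar, radius 34, 100 high; the point is half-way up its axis. It stands on the other side of the drum from the switch box
- offcut_c (a point): bystander, leave alone: a loose wooden offcut 70 x 45 x 50 high; the point is its centre
- turned_leg_c (a point): bystander, leave alone: a loose turned wooden leg standing upright, largest radius 24, 100 high; the point is half-way up its axis

How it is judged:
By the outcome, as a careful person would: the job done as asked, in the order asked, and still so for the second after the job is handed in, with the robot touching nothing.
It also fails if it takes over 51 s, if anything falls off the work surface, if the arm or the gripper's body presses on something with over 40 N, if the wrist force passes 120 N, or if a joint passes its speed limit or range.

ROBOT

A 6-joint arm with a two-finger parallel gripper is mounted at the origin on the work surface. World frame = base frame: x ahead of the robot, y to its left, z up, the work surface at z = 0. Lengths are in mm, angles in degrees, forces in N, time in s.
With the tool pointing down it reaches from about 275 to 775 mm from the base axis. Payload 14.6 kg.
Tool frame: the origin (TCP) lies midway between the tips of the shut fingers; the grasp point (between the pads) lies 19 mm behind it; z points along the fingers, y is the direction in which the jaws open and shut (so a half turn about z gives the same grasp; the last joint's range is limited). The gripper opens to 85 mm and grips with 20 to 120 N. Pads are 22 mm wide; open, the fingers measure 114 mm over their backs; the gripper's body (76 mm by 85 mm) begins 54 mm behind the grasp point. The pads swing forward as they close: fully open they stand 13 mm farther back than shut.
Start: joints at [61.06, 15.075, -2.767, 72.158, 0, 81.102], TCP at [179.927, 493.208, 231.278] pointing down, gripper open.
Joint ranges: [-151.79, 151.79], [-50.71, 97.33], [-67.44, 78.34], [-121.81, 120.89], [-77.56, 73.72], [-180, 180]. Speed limits (degrees/s): [108.29, 108.29, 147.25, 159.86, 180, 180].

INTERFACE

Orientations are given as [roll, pitch, yaw] about the fixed x, y, z axes, in that order (R = Rz(yaw) Ry(pitch) Rx(roll)).
In Python, from plant import ctrl, vision gives the robot as it stands.
- The arm moves only by the tool arm_command, never from a script. Its argument "commands" is text: rows parted by semicolons, each of 7 numbers parted by spaces: the shift along the tool's x, y, z in m, then the turn, a rotation vector about the tool's x, y, z in rad, then the opening, from -1 (shut) to 1 (fully open), so that 0 is half open. In form: dx dy dz rx ry rz claw; .... A call has exactly 5 rows; each row is the pose to reach, as a shift and turn from the pose commanded when the call began, along the tool's axes at that moment; what a row does not reach only later rows make up. A row lasts 1/12 s, in which the tool goes at most 41.7 mm and 7.16 degrees, less where a joint would pass 70% of its speed; a pose out of reach is approached as far as the arm can. A call with a gripper value outside its range is refused whole. The fingers move at their own pace and stop on an object; "squeeze" is the grip in N (left out, the last holds). Time passes only in rows, so rows that repeat a pose let the fingers close, or fill a call up. It gives the time, the measured TCP pose, the force and the opening at its end, in the units of the state.
- ctrl.get_state(): the state, without advancing time (a new reading comes with each control period).
- vision.capture(name): name is "side" or "top"; returns a dict with "frame" (420x560x3 uint8, red, green, blue), "range_z" (420x560 float32, mm along the optical axis (not along the pixel's ray), 0 where there is no reading), "K" (3x3 intrinsics, pixels), "R" (3x3) and "t" (3): a world point X has camera coordinates R X + t. Camera axes: x right, y down, z forward; pixel columns grow to the right and rows downward; lengths in mm; the calibration is good to about 2 mm. A picture is of the moment at which its call begins.
- ctrl.finish_job(): hands the job in, once; it reports no verdict.
The state is a dict: "t": time; "qpos": joint angles; "qd": joint speeds; "joint_efforts": joint torques, N m; "ee_pos": TCP position; "tool_rot": TCP orientation; "force": force on the tool from outside, world axes, zero at the start; "moment": the same for the moment, N m; "finger_gap": finger opening in mm.
Only numpy, scipy, OpenCV 4.12 (cv2) and the standard library are available. Lean on these libraries where they do the work, as an engineer would, in place of code of your own. Each camera call takes 0.05 s, during which the arm holds its last target.

## Working session

There is one attempt and no reset: what is moved stays moved. The work goes in short steps, Python scripts to look and compute and a tool call to move; the robot and the scene stay as the last step left them, time stands still between calls to the robot, and variables do not carry over. Pictures are saved under pics/ and viewed, and the job is handed in when it is done.

Besides the shell and the picture viewer there is one more tool, called after "Emit:" as name(argument=value, ...) on one line, values as JSON. arm_command: Moves the arm, as the interface text tells. Its arguments: {"type":"object","properties":{"commands":{"type":"string"},"squeeze":{"type":"number"}},"required":["commands"]}

```bash
mkdir -p pics
python3 - <<'E'
from plant import ctrl, vision
import cv2, pickle
d={}
for n in ("top","side"):
    c=vision.capture(n); d[n]=c
    cv2.imwrite(f"pics/{n}0.png",c["frame"][:,:,::-1])
    print(n,c["K"].tolist(),c["R"].round(3).tolist(),c["t"].round(1).tolist())
pickle.dump(d,open("c0.pkl","wb"))
print(ctrl.get_state())
E
```

```text
top [[436.5274517774867, 0.0, 280.73479234327476], [0.0, 436.5274517774867, 211.76877787545135], [0.0, 0.0, 1.0]] [[0.024, -1.0, -0.015], [-0.993, -0.022, -0.12], [0.12, 0.018, -0.993]] [-2.8, 597.3, 947.7]
side [[391.00228981615703, 0.0, 281.1537041023866], [0.0, 391.00228981615703, 213.31823458435764], [0.0, 0.0, 1.0]] [[0.787, -0.617, 0.018], [-0.323, -0.437, -0.839], [0.526, 0.654, -0.544]] [-457.4, 279.8, 670.2]
{'t': 0.1, 'qpos': array([ 6.10617933e+01,  1.50962810e+01, -2.80003553e+00,  7.21576993e+01,
       -2.23184229e-03,  8.11002859e+01]), 'qd': array([ 0.04801489, -0.05950518,  0.08177004, -0.06714845,  0.04513499,
        0.02822365]), 'joint_efforts': array([ 4.04548671e-03, -6.38576531e+01,  3.85065258e+01,  9.99148266e-03,
       -5.26785868e-05, -3.10134101e-05]), 'ee_pos': array([179.80292876, 492.99176455, 230.87206886]), 'tool_rot': array([-1.79946289e+02, -6.15156551e-03,  1.59961506e+02]), 'force': array([ 0.41940198, -0.97264371,  0.64373546]), 'moment': array([0.00926558, 0.01442503, 0.04162675]), 'finger_gap': 85.47503762091118}
```

View pics/top0.png

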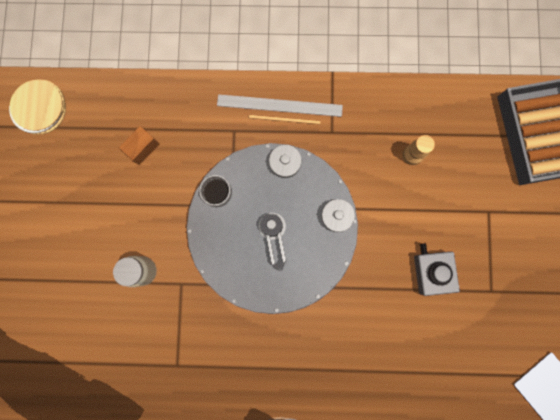

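View pics/side0.png

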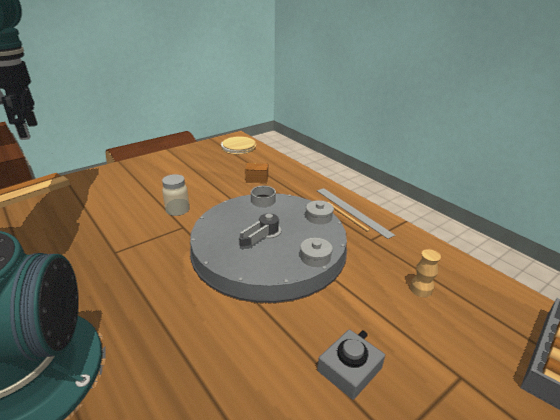

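The top view shows the drum around (272,228), with the hub at (271,225) and the nose at about (279,265). The open collar is at (216,191), and the caps are at (285,160) and (338,215). The switch box is at (438,273), the jar at (130,271), the offcut at (138,145) and the leg at (420,150). Next I'll measure these.

```bash
cat > h.py <<'E'
import numpy as np, cv2
def ray(c,u,v,z):
    d=np.linalg.inv(c["K"])@[u,v,1]; d=c["R"].T@d; o=-c["R"].T@c["t"]
    return o+d*(z-o[2])/d[2]
def cloud(c):
    v,u=np.mgrid[0:420,0:560]; Z=c["range_z"]
    p=np.stack([u*Z,v*Z,Z],-1)@np.linalg.inv(c["K"]).T
    return (p-c["t"])@c["R"]
def px(c,X):
    p=c["K"]@(c["R"]@np.array(X)+c["t"]); return p[:2]/p[2]
E
python3 - <<'E'
import pickle; from h import *
d=pickle.load(open("c0.pkl","rb")); c=d["top"]
for n,u,v,z in [("stud",271,225,96),("nose",279,265,72),("open",216,191,80),("c1",285,160,92),("c2",338.5,215,92),("btn",442,273,50)]:
    print(n,ray(c,u,v,z).round(1))
P=cloud(c)
for n,u,v in [("stud",271,225),("nose",279,264),("drum",240,260),("rim",216,176),("c1",285,160),("c2",338,215),("btn",441,273),("box",426,287),("jar",130,271),("off",137,143),("leg",424,145)]:
    print(n,P[v-1:v+2,u-1:u+2].reshape(-1,3).mean(0).round(1))
im=c["frame"][130:330,170:380]
cv2.imwrite("pics/z0.png",cv2.resize(im,None,fx=3.8,fy=3,interpolation=2)[:,:,::-1])
im=c["frame"][235:315,400:480]
cv2.imwrite("pics/z1.png",cv2.resize(im,None,fx=5,fy=5,interpolation=2)[:,:,::-1])
# heights: mask by range
for n,(zl,zh),(u0,u1,v0,v1) in [("lever",(75,90),(240,305,200,280)),("hub/stud",(86,100),(255,290,210,240)),("rim",(74,84),(190,245,165,220)),("c1",(74,84),(262,310,135,185)),("c2",(74,84),(315,365,190,240)),("btn",(44,80),(415,465,250,300)),("drumtop",(44,55),(180,365,135,320))]:
    Q=P[v0:v1,u0:u1].reshape(-1,3); Q=Q[(Q[:,2]>zl)&(Q[:,2]<zh)]
    cc,r=cv2.minEnclosingCircle(Q[:,:2].astype(np.float32)) if len(Q) else (0,0)
    print(n,len(Q),Q.mean(0).round(1) if len(Q) else 0,np.round(cc,1),round(r,1))
E
```

```text
stud [561.5  29.5  96. ]
nose [478.2  11.1  72. ]
open [634.2 151.4  80. ]
c1 [703.    3.2  92. ]
c2 [ 586.2 -112.8   92. ]
btn [ 469.2 -342.9   50. ]
stud [552.3  25.5 198.2]
nose [480.3  11.5  51.1]
drum [487.   97.3  50.7]
rim [668.5 153.8  74. ]
c1 [702.8   3.2  93. ]
c2 [ 586.3 -111.8   91.4]
btn [ 469.3 -336.    63.6]
box [ 438.  -310.9   40.2]
jar [458.5 320.3 100.5]
off [745.8 340.9  50.7]
leg [ 739.7 -292.9   99.7]
lever 486 [537.   24.5  86.4] [525.7  24.8] 60.7
hub/stud 373 [562.5  30.2  89.9] [559.2  27.7] 28.9
rim 155 [637.6 155.6  79.6] [636.8 155.4] 34.1
c1 720 [705.1   4.   80.3] [705.9   4.1] 35.2
c2 763 [ 587.7 -112.3   80.5] [ 588.2 -112.6] 35.4
btn 504 [ 469.3 -335.9   56.2] [ 469.3 -337.1] 55.2
drumtop 19814 [551.8  34.5  50.7] [563.8  30.2] 190.1
```

View pics/z0.png

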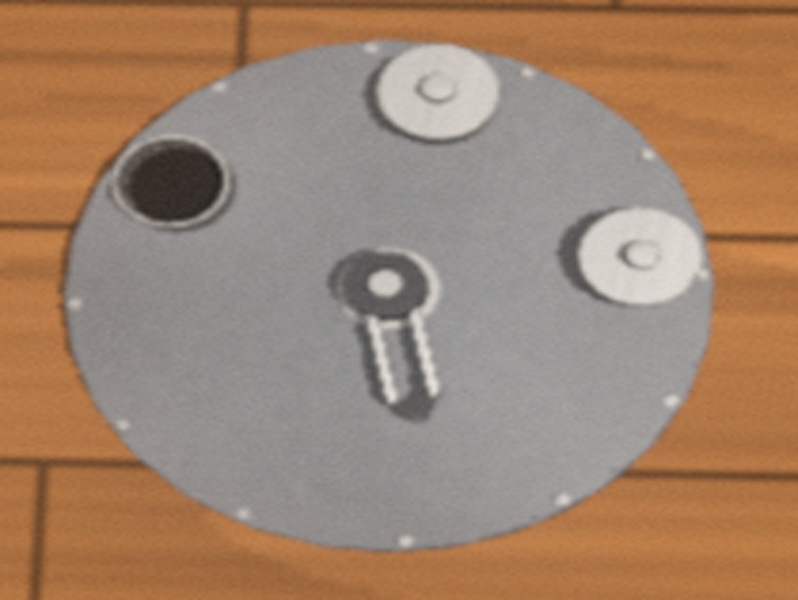

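View pics/z1.png

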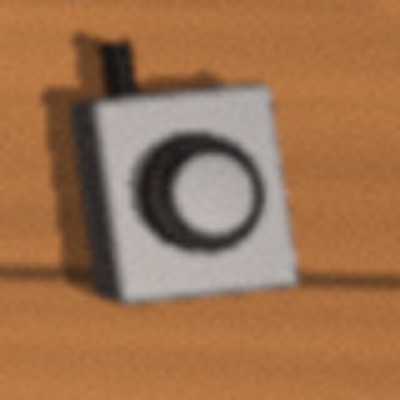

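Run:
```python
import pickle; from h import *
d=pickle.load(open("c0.pkl","rb")); c=d["top"]; P=cloud(c)
piv=np.array([563.8,30.2])
for n,p in [("open",(636.8,155.4)),("c1",(705.9,4.1)),("c2",(588.2,-112.6))]:
    q=np.array(p)-piv; print(n,np.hypot(*q),np.degrees(np.arctan2(q[1],q[0])))
Q=P[200:280,240:305].reshape(-1,3); Q=Q[(Q[:,2]>72)&(Q[:,2]<92)]
r=np.hypot(*(Q[:,:2]-piv).T); Q=Q[(r>32)&(r<105)]
q=Q[:,:2]-piv;a=np.arctan2(q[:,1],q[:,0]);print(len(Q),np.degrees(np.arctan2(*(q.mean(0)[::-1]))),r.max())
S=P[250:300,415:465].reshape(-1,3)
for lo,hi in((38,43),(43,50),(50,55),(55,60),(60,70)):
    T=S[(S[:,2]>lo)&(S[:,2]<hi)]
    if len(T): print(lo,hi,len(T),T.mean(0).round(1),np.round(cv2.minEnclosingCircle(T[:,:2].astype(np.float32))[0],1),cv2.minEnclosingCircle(T[:,:2].astype(np.float32))[1],cv2.minAreaRect(T[:,:2].astype(np.float32)))
```

```text
open 144.92770611584245 59.754945726857
c1 144.47705700214138 -10.407711312490056
c2 144.86959653426248 -80.30360645886094
194 -167.80475189598255 98.8915726206029
38 43 811 [ 469.  -336.5   40.5] [ 469.1 -338.1] 57.79618835449219 ((469.1904296875, -337.95916748046875), (89.39654541015625, 80.53276824951172), 7.230071067810059)
43 50 147 [ 469.3 -334.6   44.6] [ 469.3 -337.1] 55.17906951904297 ((469.69036865234375, -338.69488525390625), (86.26889038085938, 74.10609436035156), 6.716171741485596)
50 55 194 [ 469.2 -335.3   52.5] [ 469.6 -338.4] 26.328916549682617 ((468.9937744140625, -337.7152404785156), (50.48260498046875, 50.67262268066406), 37.34690856933594)
55 60 49 [ 468.1 -335.7   57.8] [ 468.5 -336.9] 24.640085220336914 ((469.67498779296875, -338.7684631347656), (44.55635070800781, 43.64411163330078), 51.508548736572266)
60 70 196 [ 469.4 -337.5   62.9] [ 469.2 -338.2] 17.797704696655273 ((469.36944580078125, -337.75), (33.16650390625, 33.99250793457031), 63.572452545166016)
```

Geometry is consistent. Every collar measures about 145 from the pivot (563.7, 30), and the collars sit 70° apart. The open collar's heading is 59.7° and the lever's is 192.2°. The lever therefore needs about -132.5° (clockwise), pushed on rail_a's outer face. The button top is at (469, -338, 63). I'll shut the fingers and traverse at the present height.

Emit:
arm_command(commands="-0.025 -0.019 0 0 0 0 -1; -0.05 -0.038 0 0 0 0 -1; -0.075 -0.057 0 0 0 0 -1; -0.1 -0.076 0 0 0 0 -1; -0.125 -0.095 0 0 0 0 -1", squeeze=30)

```text
t: 0.52
ee_pos: [265.1, 359.8, 231.1]
tool_rot: [-180.0, -0.0, 160.0]
force: [0.5, 0.7, -0.8]
finger_gap: 25.9
```

Emit:
arm_command(commands="-0.025 -0.019 0 0 0 0 -1; -0.05 -0.038 0 0 0 0 -1; -0.075 -0.057 0 0 0 0 -1; -0.1 -0.076 0 0 0 0 -1; -0.125 -0.095 0 0 0 0 -1")

```text
t: 0.93
ee_pos: [350.0, 227.6, 231.2]
tool_rot: [-180.0, -0.0, 160.0]
force: [1.8, 1.4, 0.1]
finger_gap: 0.3
```

Emit:
arm_command(commands="-0.025 -0.019 0 0 0 0 -1; -0.05 -0.038 0 0 0 0 -1; -0.075 -0.057 0 0 0 0 -1; -0.1 -0.076 0 0 0 0 -1; -0.125 -0.095 0 0 0 0 -1")

```text
t: 1.35
ee_pos: [435.0, 95.4, 231.2]
tool_rot: [-180.0, -0.0, 159.9]
force: [0.6, 1.2, 0.6]
finger_gap: -0.2
```

Emit:
arm_command(commands="-0.025 -0.019 0 0 0 0 -1; -0.05 -0.038 0 0 0 0 -1; -0.075 -0.057 0 0 0 0 -1; -0.1 -0.076 0 0 0 0 -1; -0.12 -0.094 0 0 0 0 -1")

```text
t: 1.77
ee_pos: [515.9, -34.3, 230.9]
tool_rot: [-180.0, -0.0, 159.9]
force: [0.4, 0.0, 0.0]
finger_gap: 0.0
```

Emit:
arm_command(commands="0 0 0 0 0 -0.112 -1; 0 0 0 0 0 -0.224 -1; 0 0 0 0 0 -0.336 -1; 0 0 0 0 0 -0.449 -1; 0 0 0 0 0 -0.562 -1")

```text
t: 2.18
ee_pos: [514.9, -32.5, 231.0]
tool_rot: [180.0, -0.0, -167.5]
force: [-0.4, 0.0, 0.1]
finger_gap: 0.0
```

Emit:
arm_command(commands="0 0 0.033 0 0 0 -1; 0 0 0.066 0 0 0 -1; 0 0 0.1 0 0 0 -1; 0 0 0.13 0 0 0 -1; 0 0 0.15 0 0 0 -1")

```text
t: 2.6
ee_pos: [513.7, -32.2, 78.5]
tool_rot: [179.9, -0.1, -167.8]
force: [0.8, -1.5, -1.1]
finger_gap: 0.1
```

Emit:
arm_command(commands="0 0 0.006 0 0 0 -1; 0 0 0.012 0 0 0 -1; 0 0 0.016 0 0 0 -1; 0 0 0.016 0 0 0 -1; 0 0 0.016 0 0 0 -1")

```text
t: 3.02
ee_pos: [515.6, -32.6, 66.1]
tool_rot: [-180.0, 0.1, -167.8]
force: [0.1, -0.1, 0.3]
finger_gap: 0.0
```

Run:
```python
from plant import ctrl, vision
import cv2, pickle
c=vision.capture("side"); cv2.imwrite("pics/s1.png",cv2.resize(c["frame"][140:320,150:390],None,fx=3.2,fy=3.2)[:,:,::-1])
s=ctrl.get_state();print(s["t"],s["ee_pos"],s["force"])
```

```text
3.0667 [515.67661264 -32.60901215  66.2069257 ] [ 0.30571255 -0.88432541  0.81534294]
```

View pics/s1.png

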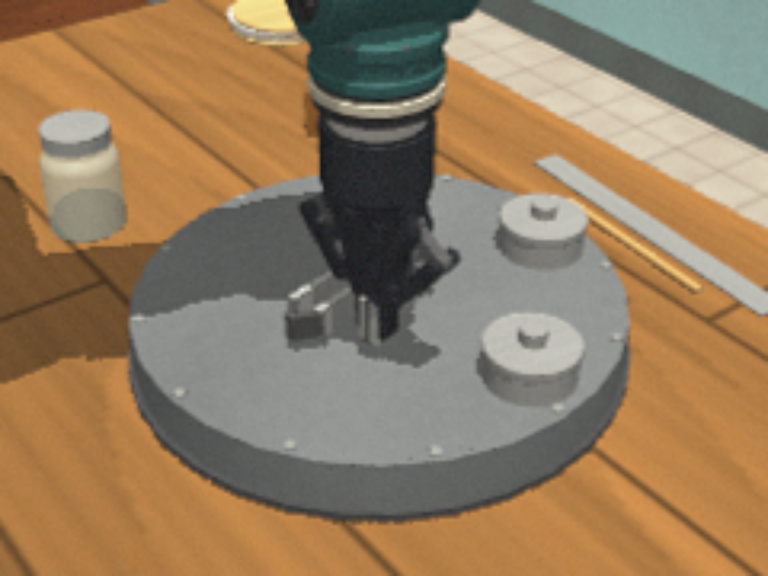

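The shut fingers stand beside the lever's left rail, in the zoomed view at about (375,330) against the rail at (320,295). They clear both caps. Now I'll move in +y until they touch.

Emit:
arm_command(commands="0 0.004 0 0 0 0 -1; 0 0.008 0 0 0 0 -1; 0 0.011 0 0 0 0 -1; 0 0.014 0 0 0 0 -1; 0 0.016 0 0 0 0 -1")

```text
t: 3.48
ee_pos: [511.6, -16.3, 65.4]
tool_rot: [180.0, 0.0, -167.8]
force: [-1.1, 0.1, 1.3]
finger_gap: 0.0
```

Emit:
arm_command(commands="0 0.002 0 0 0 0 -1; 0 0.004 0 0 0 0 -1; 0 0.006 0 0 0 0 -1; 0 0.008 0 0 0 0 -1; 0 0.01 0 0 0 0 -1")

```text
t: 3.9
ee_pos: [509.3, -7.2, 65.2]
tool_rot: [-180.0, -0.0, -167.9]
force: [-1.8, -5.0, 1.6]
finger_gap: 0.2
```

Run:
```python
from plant import ctrl, vision
import cv2, pickle
c=vision.capture("top"); cv2.imwrite("pics/t2.png",cv2.resize(c["frame"][180:300,200:360],None,fx=5,fy=5)[:,:,::-1])
c=vision.capture("side"); cv2.imwrite("pics/s2.png",cv2.resize(c["frame"][200:280,210:310],None,fx=7,fy=7)[:,:,::-1])
s=ctrl.get_state();print(s["t"],s["ee_pos"],s["force"],s["moment"])
```

```text
4.0 [509.39615173  -6.87542097  65.24025241] [-0.01182145 -1.5972148  -0.98338801] [-0.28293686  0.16149737 -0.0018133 ]
```

View pics/t2.png

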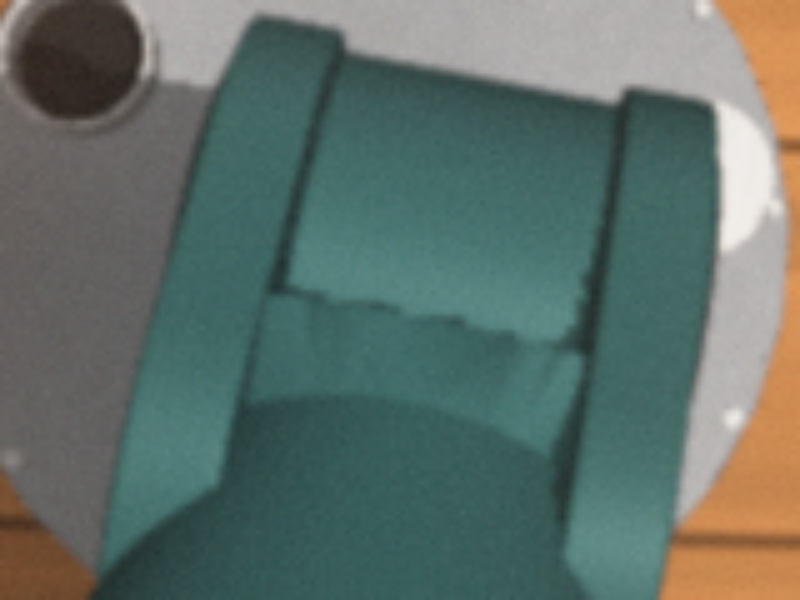

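View pics/s2.png

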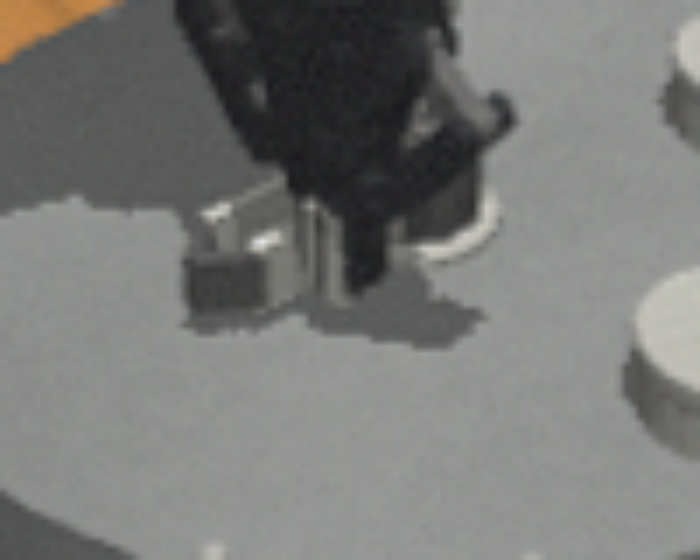

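Contact is felt (5 N then 1.6 N). The pivot lies at tool (-61, +25), so I'll sweep round it in 25° arcs with the tool turning along with the lever.

Emit:
arm_command(commands="0.002 0.0054 0 0 0 0.087 -1; 0.0034 0.011 0 0 0 0.175 -1; 0.0043 0.0166 0 0 0 0.262 -1; 0.0047 0.0223 0 0 0 0.349 -1; 0.0047 0.028 0 0 0 0.436 -1")

```text
t: 4.42
ee_pos: [499.4, 19.3, 65.3]
tool_rot: [-180.0, 0.0, 166.9]
force: [0.8, -2.9, -0.6]
finger_gap: -0.2
```

Emit:
arm_command(commands="0.002 0.0054 0 0 0 0.087 -1; 0.0034 0.011 0 0 0 0.175 -1; 0.0043 0.0166 0 0 0 0.262 -1; 0.0047 0.0223 0 0 0 0.349 -1; 0.0047 0.028 0 0 0 0.436 -1")

```text
t: 4.83
ee_pos: [500.9, 47.8, 65.3]
tool_rot: [-180.0, 0.0, 141.9]
force: [-0.0, -3.0, -1.0]
finger_gap: 0.1
```

Run:
```python
from plant import ctrl, vision
import cv2, pickle,numpy as np
c=vision.capture("side"); cv2.imwrite("pics/s3.png",cv2.resize(c["frame"][160:300,180:360],None,fx=4.2,fy=4.2)[:,:,::-1])
s=ctrl.get_state();print(s["t"],s["ee_pos"],s["force"],s["tool_rot"],s["qpos"])
th=np.radians(s["tool_rot"][2]);q=s["ee_pos"][:2]-[563.7,30]
print("along",q@[np.cos(th),np.sin(th)],"left",q@[-np.sin(th),np.cos(th)])
```

```text
4.8833 [501.03326108  48.51824592  65.30469447] [-0.26832272 -0.94120339  0.33288587] [1.79977093e+02 4.76035413e-03 1.41599253e+02] [-3.76117807e+00  1.94515605e+01 -2.40667920e+01  4.64647106e+01
  1.61404528e-02  3.46395709e+01]
along 60.613762133578305 left 24.413468382353948
```

View pics/s3.png

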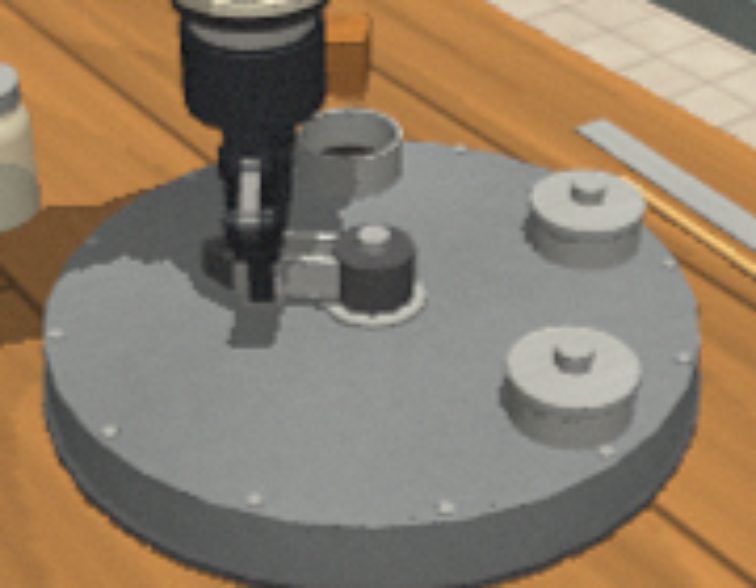

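The push works: the fingers at (255,270) are behind the rail, and the lever leads to the left. Continuing.

Emit:
arm_command(commands="0.002 0.0054 0 0 0 0.087 -1; 0.0034 0.011 0 0 0 0.175 -1; 0.0043 0.0166 0 0 0 0.262 -1; 0.0047 0.0223 0 0 0 0.349 -1; 0.0047 0.028 0 0 0 0.436 -1")

```text
t: 5.3
ee_pos: [514.0, 72.7, 65.2]
tool_rot: [-180.0, -0.0, 117.1]
force: [-2.6, -3.7, 1.0]
finger_gap: 0.2
```

Emit:
arm_command(commands="0.002 0.0054 0 0 0 0.087 -1; 0.0034 0.011 0 0 0 0.175 -1; 0.0043 0.0166 0 0 0 0.262 -1; 0.0047 0.0223 0 0 0 0.349 -1; 0.0047 0.028 0 0 0 0.436 -1")

```text
t: 5.72
ee_pos: [536.5, 89.8, 65.1]
tool_rot: [-179.9, -0.0, 92.1]
force: [-2.6, -2.0, 0.4]
finger_gap: 0.1
```

Emit:
arm_command(commands="0.002 0.0054 0 0 0 0.087 -1; 0.0034 0.011 0 0 0 0.175 -1; 0.0043 0.0166 0 0 0 0.262 -1; 0.0043 0.0166 0 0 0 0.262 -1; 0.0043 0.0166 0 0 0 0.262 -1")

```text
t: 6.13
ee_pos: [553.4, 94.7, 65.2]
tool_rot: [-180.0, -0.0, 77.5]
force: [1.7, -0.6, 0.3]
finger_gap: 0.1
```

Run:
```python
from plant import ctrl, vision
import cv2, pickle,numpy as np
c=vision.capture("side"); cv2.imwrite("pics/s4.png",cv2.resize(c["frame"][160:300,180:360],None,fx=4.2,fy=4.2)[:,:,::-1])
c=vision.capture("top"); cv2.imwrite("pics/t4.png",c["frame"][:,:,::-1])
s=ctrl.get_state();print(s["t"],s["ee_pos"],s["force"],s["tool_rot"],s["qpos"])
th=np.radians(s["tool_rot"][2]);q=s["ee_pos"][:2]-[563.7,30]
print("along",q@[np.cos(th),np.sin(th)],"left",q@[-np.sin(th),np.cos(th)])
```

```text
6.2333 [553.24295551  94.59321282  65.3055778 ] [ 0.07325133 -0.1493257   0.43610946] [ 1.79993484e+02 -1.92556016e-02  7.74274244e+01] [ 1.37552389e+00  2.43510993e+01 -1.57327061e+01  4.99052295e+01
  1.71172505e-02  1.03948102e+02]
along 60.768087626621494 left 24.266694209594007
```

View pics/s4.png

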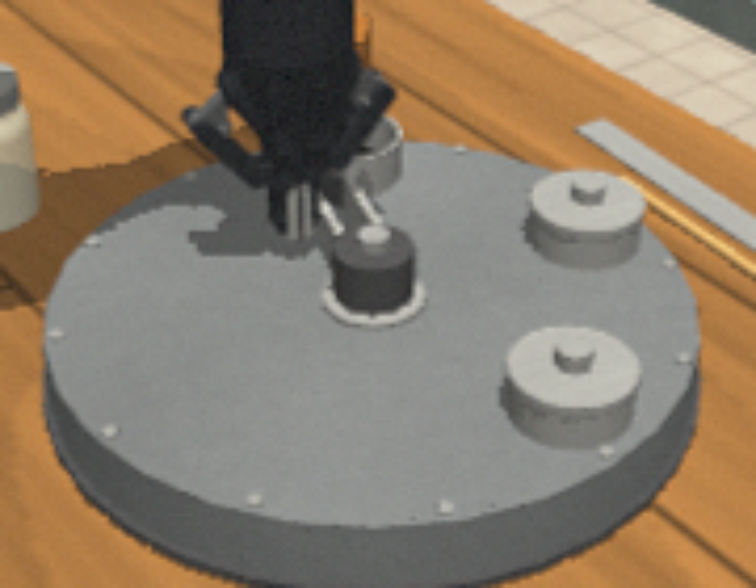

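View pics/t4.png

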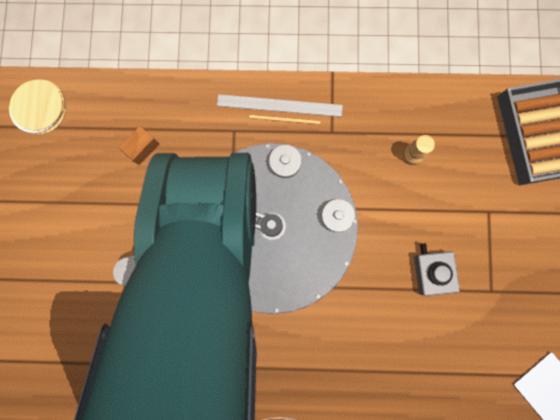

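Emit:
arm_command(commands="0.0008 0.0022 0 0 0 0.035 -1; 0.0015 0.0044 0 0 0 0.07 -1; 0.0023 0.0066 0 0 0 0.105 -1; 0.003 0.0092 0 0 0 0.15 -1; 0.0036 0.012 0 0 0 0.192 -1")

```text
t: 6.65
ee_pos: [565.2, 95.5, 65.3]
tool_rot: [-180.0, 0.0, 66.3]
force: [-2.9, 0.9, 0.6]
finger_gap: -0.3
```

Emit:
arm_command(commands="0 0 0 0 0 0 -1; 0 -0.008 0 0 0 0 -1; 0 -0.02 0 0 0 0 -1; 0 -0.035 0 0 0 0 -1; 0 -0.05 0 0 0 0 -1")

```text
t: 7.07
ee_pos: [519.0, 115.9, 65.3]
tool_rot: [180.0, -0.0, 66.4]
force: [-0.4, 0.7, 1.4]
finger_gap: 0.3
```

Emit:
arm_command(commands="0 0 -0.03 0 0 0 -1; 0 0 -0.06 0 0 0 -1; 0 0 -0.1 0 0 0 -1; 0 0 -0.13 0 0 0 -1; 0 0 -0.13 0 0 0 -1")

```text
t: 7.48
ee_pos: [521.6, 116.0, 201.0]
tool_rot: [179.6, -0.2, 66.4]
force: [0.8, 0.3, 0.5]
finger_gap: 0.3
```

Run:
```python
from plant import ctrl, vision
import cv2, pickle,numpy as np
c=vision.capture("side"); cv2.imwrite("pics/s5.png",cv2.resize(c["frame"][160:300,180:360],None,fx=4.2,fy=4.2)[:,:,::-1])
pickle.dump(c,open("s5.pkl","wb"))
c=vision.capture("top"); cv2.imwrite("pics/t5.png",cv2.resize(c["frame"][180:300,190:350],None,fx=5,fy=5)[:,:,::-1])
pickle.dump(c,open("t5.pkl","wb"))
s=ctrl.get_state();print(s["t"],s["ee_pos"],s["force"],s["tool_rot"],s["qpos"])
```

```text
7.5833 [520.08549706 115.7877048  196.12490472] [ 0.09992151  0.69356376 -0.12027831] [ 1.79884563e+02 -6.14176005e-02  6.63520192e+01] [ 3.78459636e+00  1.64934557e+01 -6.26246923e+00  6.71133231e+01
  1.32895717e-03  1.17432641e+02]
```

View pics/s5.png

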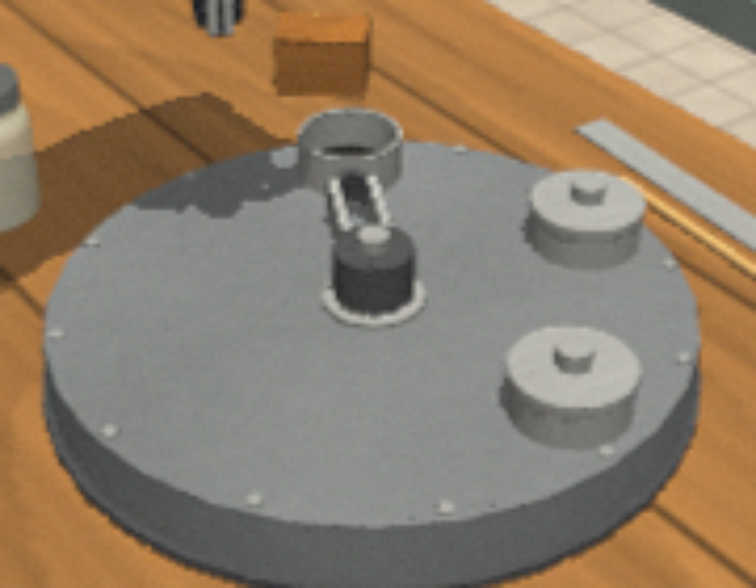

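View pics/t5.png

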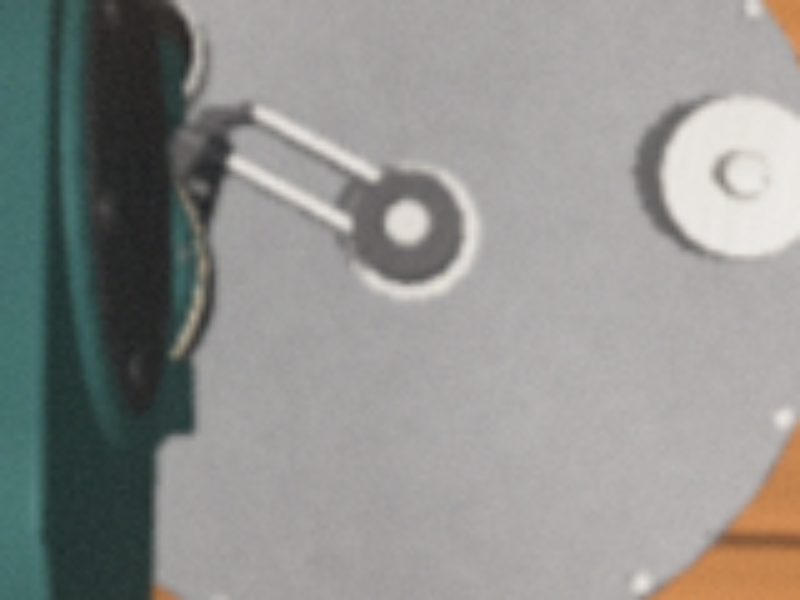

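The rails are visible in both views. In the top crop they run (255,110)–(375,178) and (230,162)–(348,225), with the stud at (408,222). I'll fit their direction.

```bash
cat > lev.py <<'E'
from h import *
def heading(c,box):
    u0,u1,v0,v1=box
    g=c["frame"][v0:v1,u0:u1].min(2)
    m=(g>185).astype(np.uint8)
    n,l,st,_=cv2.connectedComponentsWithStats(m)
    out=[]
    for i in range(1,n):
        if st[i,4]<12: continue
        v,u=np.nonzero(l==i); w=g[v,u].astype(float)-170
        X=np.array([ray(c,a+u0,b+v0,85)[:2] for a,b in zip(u,v)])
        vx,vy,x,y=cv2.fitLine(X.astype(np.float32),cv2.DIST_HUBER,0,.01,.01).ravel()
        if len(X)<12: continue
        t=(X-[x,y])@[vx,vy]
        print(i,len(X),np.round([x,y],1),"len",np.ptp(t).round(1),"head",np.degrees(np.arctan2(vy,vx)).round(2)%180, "ctr px",u.mean()+u0,v.mean()+v0)
        out.append((x,y))
    return out
E
python3 - <<'E'
import pickle; from lev import *
c=pickle.load(open("t5.pkl","rb"))
heading(c,(233,267,195,228))
P=cloud(c);Q=P[195:228,230:270].reshape(-1,3);Q=Q[(Q[:,2]>75)&(Q[:,2]<90)]
piv=np.array([563.7,30.]);q=Q[:,:2]-piv;r=np.hypot(*q.T);q=q[(r>32)&(r<80)];m=q.mean(0);print(len(q),np.degrees(np.arctan2(m[1],m[0])))
c=pickle.load(open("s5.pkl","rb"))
P=cloud(c);Q=P[195:228,245:285].reshape(-1,3);Q=Q[(Q[:,2]>80)&(Q[:,2]<90)]
q=Q[:,:2]-piv;r=np.hypot(*q.T);q=q[(r>32)&(r<100)];m=q.mean(0);print(len(q),np.degrees(np.arctan2(m[1],m[0])))
E
```

```text
1 65 [597.9  69. ] len 57.9 head 62.61 ctr px 253.2923076923077 208.15384615384616
2 62 [576.8  80.8] len 56.9 head 62.32 ctr px 247.24193548387098 217.67741935483872
144 62.82692269355041
71 62.03433083547904
```

The lever's heading is 62.4° from the two rail fits (62.6 and 62.3, rails 24 apart); depth gives 62.0 to 62.8. It needs -2.7° more. I'll return by the same path and turn that much further.

Emit:
arm_command(commands="0 0 0.03 0 0 0 -1; 0 0 0.06 0 0 0 -1; 0 0 0.1 0 0 0 -1; 0 0 0.12 0 0 0 -1; 0 0 0.13 0 0 0 -1")

```text
t: 8.0
ee_pos: [516.9, 115.5, 61.0]
tool_rot: [-179.7, 0.2, 66.3]
force: [-0.0, -0.7, 0.6]
finger_gap: -0.3
```

Emit:
arm_command(commands="0 0.01 0 0 0 0 -1; 0 0.02 0 0 0 0 -1; 0 0.03 0 0 0 0 -1; 0 0.04 0 0 0 0 -1; 0 0.046 0 0 0 0 -1")

```text
t: 8.42
ee_pos: [564.3, 96.3, 65.9]
tool_rot: [179.9, -0.0, 66.2]
force: [0.3, -0.1, 0.1]
finger_gap: 0.0
```

Emit:
arm_command(commands="0 0.002 0 0 0 0 -1; 0.0003 0.004 0 0 0 0.012 -1; 0.0006 0.005 0 0 0 0.024 -1; 0.0009 0.006 0 0 0 0.036 -1; 0.0011 0.0069 0 0 0 0.047 -1")

```text
t: 8.83
ee_pos: [568.6, 95.5, 65.3]
tool_rot: [-180.0, 0.0, 63.5]
force: [-2.6, 0.3, 1.4]
finger_gap: -0.2
```

Emit:
arm_command(commands="0 0 0 0 0 0 -1; 0 -0.008 0 0 0 0 -1; 0 -0.02 0 0 0 0 -1; 0 -0.035 0 0 0 0 -1; 0 -0.05 0 0 0 0 -1")

```text
t: 9.25
ee_pos: [523.3, 117.9, 65.2]
tool_rot: [180.0, -0.0, 63.5]
force: [-0.3, -0.1, 0.9]
finger_gap: 0.2
```

Emit:
arm_command(commands="0 0 -0.03 0 0 0 -1; 0 0 -0.06 0 0 0 -1; 0 0 -0.1 0 0 0 -1; 0 0 -0.13 0 0 0 -1; 0 0 -0.13 0 0 0 -1")

```text
t: 9.67
ee_pos: [525.9, 118.0, 201.0]
tool_rot: [179.6, -0.2, 63.6]
force: [-0.1, -0.3, 0.6]
finger_gap: 0.2
```

Run:
```python
from plant import ctrl, vision
import pickle; from lev import *
c=vision.capture("top"); cv2.imwrite("pics/t6.png",cv2.resize(c["frame"][180:300,190:350],None,fx=5,fy=5)[:,:,::-1])
heading(c,(233,267,195,228))
s=ctrl.get_state();print(s["t"],s["ee_pos"],s["force"],s["tool_rot"],s["qpos"])
```

```text
1 63 [600.1  68.4] len 58.2 head 60.28 ctr px 253.66666666666666 207.20634920634922
2 62 [578.7  79.6] len 56.2 head 59.78 ctr px 247.9516129032258 216.90322580645162
9.7167 [525.24228255 117.9346603  198.13636993] [-0.23097233  0.2572416  -0.17677103] [ 1.79725352e+02 -1.56158686e-01  6.35502081e+01] [ 3.98176065e+00  1.68435562e+01 -5.43212305e+00  6.74084141e+01
 -4.46740774e-03  1.20431914e+02]
```

View pics/t6.png

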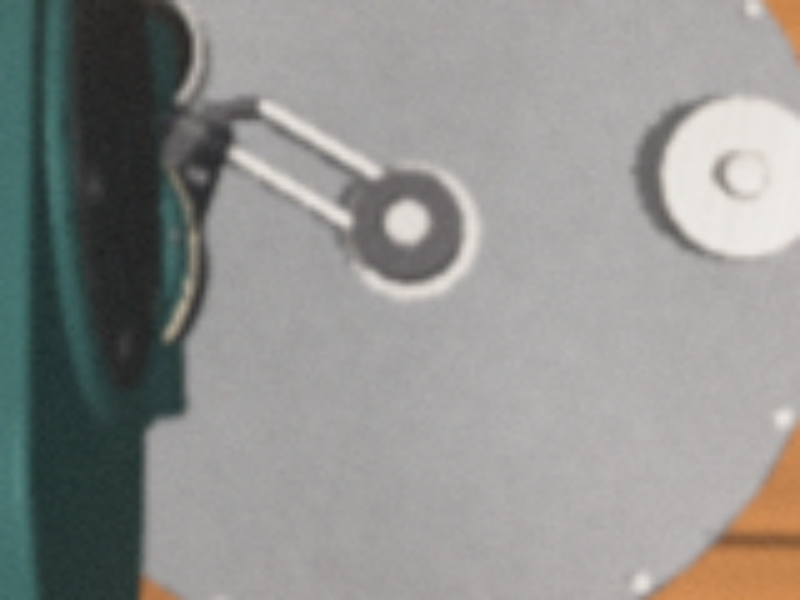

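The lever's heading is now 60.0° by the rail fits and 59.7° by their mid-point; the target is 59.7°. Moving high over to the switch box.

Emit:
arm_command(commands="-0.029 0.0103 0 0 0 0 -1; -0.058 0.0206 0 0 0 0 -1; -0.087 0.031 0 0 0 0 -1; -0.116 0.0412 0 0 0 0 -1; -0.144 0.0515 0 0 0 0 -1")

```text
t: 10.13
ee_pos: [504.9, -35.3, 194.2]
tool_rot: [-179.9, 0.0, 63.6]
force: [0.8, 0.4, -0.2]
finger_gap: 0.0
```

Emit:
arm_command(commands="-0.029 0.0103 0 0 0 0 -1; -0.058 0.0206 0 0 0 0 -1; -0.087 0.031 0 0 0 0 -1; -0.116 0.0412 0 0 0 0 -1; -0.144 0.0515 0 0 0 0 -1")

```text
t: 10.55
ee_pos: [487.0, -187.2, 194.2]
tool_rot: [-179.9, 0.0, 63.5]
force: [0.8, 0.0, 0.9]
finger_gap: -0.1
```

Emit:
arm_command(commands="-0.029 0.0103 0 0 0 0 -1; -0.058 0.0206 0 0 0 0 -1; -0.087 0.031 0 0 0 0 -1; -0.116 0.0412 0 0 0 0 -1; -0.144 0.0515 0 0 0 0 -1")

```text
t: 10.97
ee_pos: [469.0, -339.0, 194.1]
tool_rot: [-179.9, -0.0, 63.5]
force: [0.9, -0.0, 0.1]
finger_gap: 0.2
```

Run:
```python
from plant import ctrl, vision
import pickle; from lev import *
c=vision.capture("top"); cv2.imwrite("pics/t7.png",c["frame"][:,:,::-1])
heading(c,(233,267,195,228))
# collar by depth at rim and drum circle again
P=cloud(c)
for (zl,zh),(u0,u1,v0,v1) in [((74,84),(190,245,165,220)),((44,55),(180,365,135,320))]:
    Q=P[v0:v1,u0:u1].reshape(-1,3); Q=Q[(Q[:,2]>zl)&(Q[:,2]<zh)]
    r=np.hypot(*(Q[:,:2]-[636.8,155.4]).T)
    if zl>60: Q=Q[r<40]
    print(cv2.minEnclosingCircle(Q[:,:2].astype(np.float32)))
s=ctrl.get_state();print(s["t"],s["ee_pos"],s["force"],s["tool_rot"],s["qpos"])
```

```text
1 60 [600.4  69. ] len 58.2 head 60.19 ctr px 253.26666666666665 206.98333333333332
2 62 [578.7  79.6] len 56.2 head 59.78 ctr px 247.9516129032258 216.90322580645162
((636.81298828125, 155.38429260253906), 34.21040344238281)
((564.1303100585938, 30.008729934692383), 189.91200256347656)
11.0167 [ 468.69836684 -343.50569095  193.63122244] [-5.05640399 -3.90095271 -1.7130762 ] [-1.79958381e+02  7.26060548e-02  6.33944310e+01] [-44.229384    21.35143926   0.72938896  69.39563276  -0.08179912
  72.37622401]
```

View pics/t7.png

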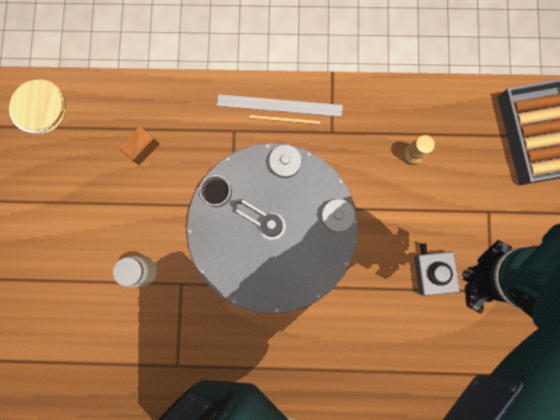

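The lever at (236,205)–(271,225) points straight at the open collar at (216,191). Both headings are about 60°, so the two agree. Now I'll go down over the button.

Emit:
arm_command(commands="0 0 0.03 0 0 0 -1; 0 0 0.06 0 0 0 -1; 0 0 0.09 0 0 0 -1; 0 0 0.11 0 0 0 -1; 0 0 0.117 0 0 0 -1")

```text
t: 11.43
ee_pos: [468.2, -336.1, 74.4]
tool_rot: [-179.7, -0.1, 63.5]
force: [-0.6, 0.1, 0.6]
finger_gap: -0.0
```

Emit:
arm_command(commands="0 0 0 0 0 0 -1; 0 0 0 0 0 0 -1; 0 0 0.002 0 0 0 -1; 0 0 0.004 0 0 0 -1; 0 0 0.006 0 0 0 -1")

```text
t: 11.85
ee_pos: [470.3, -338.3, 73.0]
tool_rot: [179.9, 0.0, 63.5]
force: [0.1, 0.0, -0.3]
finger_gap: 0.3
```

Run:
```python
from plant import ctrl, vision
from h import *
c=vision.capture("side"); cv2.imwrite("pics/s8.png",cv2.resize(c["frame"][280:420,260:440],None,fx=4.2,fy=4.2)[:,:,::-1])
s=ctrl.get_state();print(s["t"],s["ee_pos"],s["force"],s["tool_rot"])
```

```text
11.9 [ 470.10974255 -338.11843013   72.43810373] [ 0.05074045  0.81019777 -1.33950464] [1.79958414e+02 1.34001721e-02 6.35290731e+01]
```

View pics/s8.png

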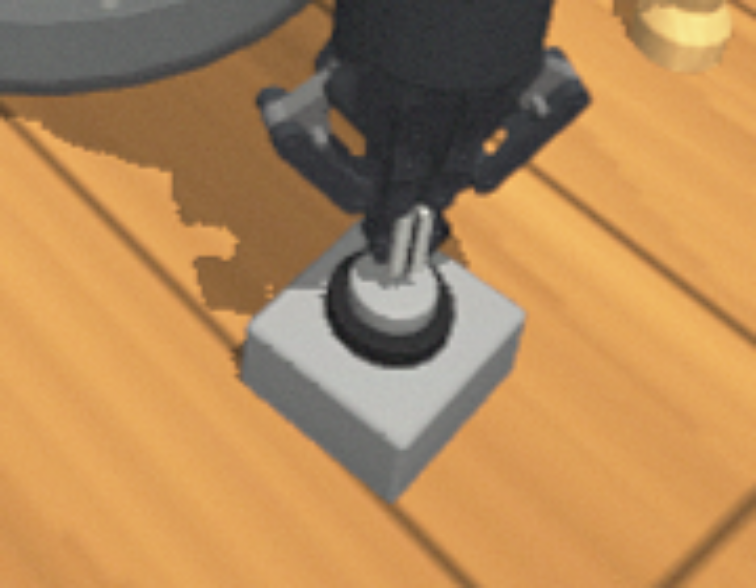

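The shut fingertips are just above the button's cap at about (400,270) in the crop, and centred on it in world x and y. Pressing slowly.

Emit:
arm_command(commands="0 0 0.002 0 0 0 -1; 0 0 0.004 0 0 0 -1; 0 0 0.006 0 0 0 -1; 0 0 0.008 0 0 0 -1; 0 0 0.009 0 0 0 -1")

```text
t: 12.32
ee_pos: [469.8, -337.9, 62.9]
tool_rot: [-180.0, -0.0, 63.5]
force: [-0.0, -0.5, -0.7]
finger_gap: 0.3
```

Emit:
arm_command(commands="0 0 0.001 0 0 0 -1; 0 0 0.002 0 0 0 -1; 0 0 0.003 0 0 0 -1; 0 0 0.003 0 0 0 -1; 0 0 0.003 0 0 0 -1")

```text
t: 12.73
ee_pos: [469.9, -338.0, 60.3]
tool_rot: [-180.0, 0.0, 63.5]
force: [-1.7, 0.6, 2.0]
finger_gap: -0.2
```

Emit:
arm_command(commands="0 0 0.001 0 0 0 -1; 0 0 0.002 0 0 0 -1; 0 0 0.003 0 0 0 -1; 0 0 0.003 0 0 0 -1; 0 0 0.003 0 0 0 -1")

```text
t: 13.15
ee_pos: [469.9, -338.0, 57.3]
tool_rot: [180.0, 0.0, 63.5]
force: [-1.1, 0.6, 4.4]
finger_gap: 0.1
```

Emit:
arm_command(commands="0 0 0.001 0 0 0 -1; 0 0 0.001 0 0 0 -1; 0 0 0.002 0 0 0 -1; 0 0 0.002 0 0 0 -1; 0 0 0.002 0 0 0 -1")

```text
t: 13.57
ee_pos: [470.0, -338.1, 55.9]
tool_rot: [180.0, 0.0, 63.5]
force: [-2.8, 3.7, 13.2]
finger_gap: 0.0
```

The force jumped from 4.4 to 13 N, well above the 5 N spring, so the button is on its stop. Releasing straight up.

Emit:
arm_command(commands="0 0 0 0 0 0 -1; 0 0 -0.003 0 0 0 -1; 0 0 -0.008 0 0 0 -1; 0 0 -0.018 0 0 0 -1; 0 0 -0.03 0 0 0 -1")

```text
t: 13.98
ee_pos: [469.7, -337.8, 85.6]
tool_rot: [-179.9, -0.0, 63.5]
force: [-0.4, -0.8, 0.1]
finger_gap: -0.3
```

Emit:
arm_command(commands="0 0 -0.03 0 0 0 -1; 0 0 -0.06 0 0 0 -1; 0 0 -0.09 0 0 0 -1; 0 0 -0.11 0 0 0 -1; 0 0 -0.12 0 0 0 -1")

```text
t: 14.4
ee_pos: [470.5, -338.5, 208.9]
tool_rot: [179.8, 0.1, 63.5]
force: [0.1, -0.3, -0.4]
finger_gap: -0.1
```

Emit:
arm_command(commands="0 0 0 0 0 0 -1; 0 0 0 0 0 0 -1; 0 0 0 0 0 0 -1; 0 0 0 0 0 0 -1; 0 0 0 0 0 0 -1")

```text
t: 14.82
ee_pos: [469.6, -337.8, 204.4]
tool_rot: [-179.9, -0.0, 63.5]
force: [0.5, -0.3, -0.1]
finger_gap: 0.2
```

Run:
```python
from plant import ctrl, vision
from lev import *
import pickle
d=pickle.load(open("c0.pkl","rb"))
c=vision.capture("top"); cv2.imwrite("pics/t9.png",c["frame"][:,:,::-1])
heading(c,(233,267,195,228))
P=cloud(c); S=P[250:300,415:465].reshape(-1,3); S=S[(S[:,2]>60)&(S[:,2]<70)]; print("button",len(S),S.mean(0))
P0=cloud(d["top"])
for n,u,v in [("jar",130,271),("off",137,143),("leg",424,145)]:
    print(n,P[v-1:v+2,u-1:u+2].reshape(-1,3).mean(0).round(1),P0[v-1:v+2,u-1:u+2].reshape(-1,3).mean(0).round(1))
s=ctrl.get_state();print(s["t"],s["ee_pos"],s["force"])
```

```text
1 60 [600.4  69. ] len 58.2 head 60.19 ctr px 253.26666666666665 206.98333333333332
2 62 [578.7  79.6] len 56.2 head 59.78 ctr px 247.9516129032258 216.90322580645162
button 204 [ 469.20171664 -337.43453622   62.97473214]
jar [458.5 320.3 100.3] [458.5 320.3 100.5]
off [745.8 341.   50.6] [745.8 340.9  50.7]
leg [ 739.8 -292.9   99.7] [ 739.7 -292.9   99.7]
14.8667 [ 469.69802059 -337.78983101  204.58949722] [ 1.06304779 -0.38694152  0.74811635]
```

View pics/t9.png

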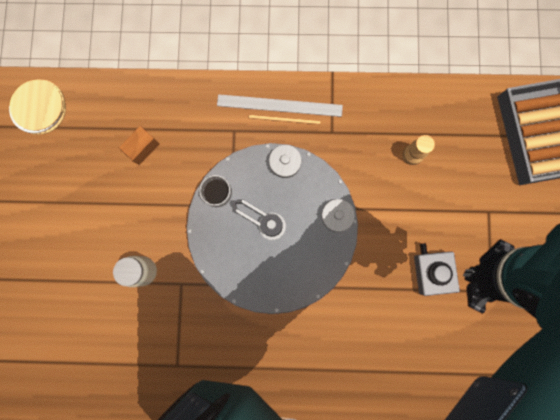

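The lever still points at the open collar at (216,191), and the button at (440,272) is back out at z 63. The jar, offcut and leg haven't moved, and the arm is clear. Handing in.

```bash
python3 -c "
from plant import ctrl
print(ctrl.finish_job())"
```

```text
the job is handed in; nothing more can be done
None
```

The lever now points at the open collar and the button has been pressed fully in and released; I handed the job in at about 15 s.

- **Lever:** I pushed it with the shut fingers against the outside of rail_a, clockwise through about 132°, then made one small correction after a look. The last picture gives a heading of about 60.0° (rail fits 60.2 and 59.8). The open collar lies at 59.7–59.9°.
- **Button:** I pressed it only after confirming the lever's aim. I stopped at 13 N, well above its 5 N spring. Its top afterwards measured 63.0 mm, against 62.9 mm at the start, so it came back out.
- **Bystanders:** The jar, offcut and turned leg measured within 0.2 mm of where they started.
- **Arm:** It stood clear of everything, about 140 mm above the button.

No check failed or disagreed. Full button travel is inferred from the force and about 7 mm of tip movement, not seen directly.

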